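# Make up the soldering kit and the greasing kit

### The job

Make up the two kits on their wooden boards. The soldering kit, on the rectangular board, gets the solder reel in the round well, the small black-lidded jar in the square bay and the tweezers lying in the long groove; the greasing kit, on the T-shaped board, gets the larger red-lidded jar in the square bay and the brush lying in the long groove. Set everything flat on the floor of its place and let go, never tip the jars over, and leave the side cutters where they are.

Things in the scene. Friction and masses are not known exactly. Their poses are not given: they have to be found in the camera images.
- solder_board: Soldering kit: rectangular pale wooden board with brown rails, fixed. Origin: centre of the underside of its 126 (x) x 176 (y) mm. Floor at z=4, rail tops z=10 mm. Groove on the -x side (robot side): centre (-39,0), 40 (x) x 168 (y) mm inside; its side rails are cut down to z=6.5 for |y|<33, for fingertips. Round well, inner diameter 72, centre (22,44). Square bay 74 x 72 inside, centre (22,-44).
- grease_board: Greasing kit: T-shaped pale wooden board with brown rails, fixed. Origin: centre of the underside of the T's 126 (x) x 176 (y) mm outline. Floor at z=4, rail tops z=10 mm. Groove on the -x side (robot side): centre (-39,0), 40 (x) x 168 (y) mm inside; its side rails are cut down to z=6.5 for |y|<33, for fingertips. Square bay 74 x 74 inside at the T's stem, centre (22,0).
- solder_reel: Reel of solder wire lying flat, black flanges with silver wire between, 52 mm diameter, 28 mm high; from above a black disc with a hub hole in the middle; origin at the centre of its underside.
- flux_jar: Small jar with black lid and amber body, 45 mm diameter, 42 mm high, upright; origin at the centre of its underside.
- grease_jar: Larger jar with red lid and white body, 55 mm diameter, 50 mm high, upright; origin at the centre of its underside.
- tweezers: Plain steel tweezers lying on edge, so that both legs show side by side from above, 122 mm long (along its x), up to 15 mm over the legs (y), 10 mm high, rigid; origin at the middle, at the underside. Grip across both legs at the middle.
- chip_brush: Small brush with wooden handle, lying flat, 150 mm long (its x), 10 mm high; handle 12 mm wide from x=-75 to +35, then ferrule and bristles up to 20 mm wide to x=+75; origin at the middle of the length, at the underside. Grip across the handle near the origin.
- side_cutters: Bystander: red-handled side cutters lying flat, 138 x 55 x 12 mm; origin at the middle, at the underside. Not to be moved.
Things that resemble listed ones, but are neither listed nor needed, are in the scene too. What is shaped like the solder_reel but purple is not meant.

How it is judged (in metres and radians):
At the end, for the whole second after the job is handed in: Everything in the named place, within 3 mm of its floor, within 0.15 rad of flat, at rest; off the place's centre (board x / y) at most: reel 12/12 mm, small jar 16/15, tweezers 15/25, larger jar 12/12, brush 12/12; tweezers and brush along the groove within 0.2 rad, either way round (x of solder_reel in the frame of solder_board between 0.01 and 0.034 m and y of solder_reel in the frame of solder_board between 0.032 and 0.056 m and z of solder_reel in the frame of solder_board between 0.001 and 0.007 m and angle between each of solder_reel, flux_jar, tweezers, grease_jar, chip_brush's own z axis and vertical below 0.15 rad and linear speed of each of solder_reel, flux_jar, tweezers, grease_jar, chip_brush below 0.02 m/s and x of flux_jar in the frame of solder_board between 0.006 and 0.038 m and y of flux_jar in the frame of solder_board between -0.059 and -0.029 m and z of flux_jar in the frame of solder_board between 0.001 and 0.007 m and x of tweezers in the frame of solder_board between -0.054 and -0.024 m and y of tweezers in the frame of solder_board between -0.025 and 0.025 m and z of tweezers in the frame of solder_board between 0.001 and 0.007 m and angle between the x axis of tweezers and the y axis of solder_board, either way round below 0.2 rad and x of grease_jar in the frame of grease_board between 0.01 and 0.034 m and y of grease_jar in the frame of grease_board between -0.012 and 0.012 m and z of grease_jar in the frame of grease_board between 0.001 and 0.007 m and x of chip_brush in the frame of grease_board between -0.051 and -0.027 m and y of chip_brush in the frame of grease_board between -0.012 and 0.012 m and z of chip_brush in the frame of grease_board between 0.001 and 0.007 m and angle between the x axis of chip_brush and the y axis of grease_board, either way round below 0.2 rad); the robot touches nothing.
It fails at once if a jar is tipped over (more than 0.7 rad) (angle between any of flux_jar, grease_jar's own z axis and vertical above 0.7 rad).
It fails at once if the side cutters are shifted by more than 25 mm (distance of side_cutters from where it was at the start of the episode above 0.025 m).
It also fails if it takes over 114 s, if anything falls off the work surface, if the arm or the gripper's body presses on something with over 40 N, if the wrist force passes 120 N, or if a joint passes its speed limit or range.

### The arm

A 6-joint arm with a two-finger parallel gripper is mounted at the origin on a cart in front of the work surface, level with it; the furniture and walls round the work are solid. World frame = base frame: x ahead of the robot, y to its left, z up, the work surface at z = 0. Lengths are in mm, angles in rad, forces in N, time in s.
With the tool pointing down it reaches from about 275 to 725 mm from the base axis. Payload 15.9 kg.
Tool frame: the origin (TCP) lies on the centre line of the jaws, within the pads' length; the fingertips stand manip.finger_overhang ahead of it and the grasp point (between the pads) lies 5 mm behind it (manip.finger_overhang is the distance from the TCP to the fingertips, in mm); z points along the fingers, y is the line along which they close (so a half turn about z gives the same grasp; the last joint's range is limited). The gripper opens to 85 mm and grips with 20 to 120 N. Pads are 22 mm wide; open, the fingers measure 114 mm over their backs; the gripper's body (76 mm by 85 mm) begins 54 mm behind the grasp point. The pads swing forward as they close: fully open they stand 13 mm farther back than shut.
Start: joints at [-1.186, 0.213, -0.034, 1.323, 0, 1.571], TCP at [187.68, -463.424, 222.006] pointing down, gripper open.
Joint ranges: [-2.98, 2.98], [-0.74, 1.72], [-1.14, 1.35], [-2.1, 2.04], [-1.57, 1.44], [-3.14, 3.14]. Speed limits (rad/s): [1.89, 1.89, 2.39, 2.57, 3.14, 3.14].

### API

Orientations are given as a rotation vector (axis times angle).
In Python, from station import manip gives the robot as it stands.
- The arm moves only by the tool servo_tool, never from a script. Its argument "plan" is one flat list of numbers, 5 for each row, row after row: the shift along the tool's x, y, z in a scale on which 1.0 is 0.75 m, then the turn about the tool's z in fractions of the full range, 1 being pi/2 rad, then the finger opening in cm, from 0 to 8.54. A call has 1 to 20 rows; each row is the pose to reach, as a shift and turn from the pose commanded when the call began, along the tool's axes at that moment; what a row does not reach only later rows make up. A row lasts 1/8 s, in which the tool goes at most 62.5 mm and 10.7 degrees, less where a joint would pass 70% of its speed; a pose out of reach is approached as far as the arm can. Shift and turn numbers lie between -1 and 1, and a call with a number outside is refused. A call with a gripper value outside its range is refused whole. The fingers move at their own pace and stop on an object; "grip_force" is the grip in N (left out, the last holds). Time passes only in rows, so rows that repeat a pose let the fingers close. It gives the time, the measured TCP pose, the force, the opening and the grip force at its end, in the units of the state.
- manip.get_state(): the state, without advancing time (a new reading comes with each control period).
- manip.snapshot(name): name is "scene" or "side" or "wrist"; returns a dict with "frame" (384x512x3 uint8, red, green, blue), "fx", "fy", "cx", "cy" (pixels), "eye" and "orientation" of the camera in the world. Camera axes: x right, y down, z forward; pixel columns grow to the right and rows downward; lengths in mm; the calibration is good to about 2 mm. A picture is of the moment at which its call begins. There is no depth.
- manip.sign_off(): hands the job in; it is judged then, once.
Trained networks look in a picture, given as the dict that the camera call returned (one of the last four; its "shot" number tells which), for a name from the list of things; names that differ only in an ending like _2 or _b are one class to them, and where a whole thing is asked for, a point or a joint stands for the part that bears it (a point fixed in the world has none). Each returns a list of dicts, best first, with "p" (0 to 1); they miss things now and then, are a little off and sometimes report something else, mostly with a low value. They report only what shows in the picture. A call takes as long as a camera call. They do not tell look-alikes from the thing itself.
- manip.outline_of(picture, label): "region" (384x512 bool, what is visible of it).
- manip.mark_of(picture, label): "at" ([x, y, z] in mm, in world coordinates, good to about 4 mm: a listed point, or the origin of a listed thing).
The state is a dict: "time": time; "joint_pos": joint angles; "dq": joint speeds; "effort": joint torques, N m; "tool_pos": TCP position; "orientation": TCP orientation; "ft_force": force on the tool from outside, world axes, zero at the start; "ft_torque": the same for the moment, N m; "gripper_width": opening from 0.0 (shut) to 1.0 (fully open); "grasp_force": force on a finger pad.
Only numpy, scipy, OpenCV 4.12 (cv2) and the standard library are available. Lean on these libraries where they do the work, as an engineer would, in place of code of your own. Each camera call takes 0.05 s, during which the arm holds its last target. There are 200 camera calls.

## Working session

There is one attempt and no reset: what is moved stays moved. The work goes in short steps, Python scripts to look and compute and a tool call to move; the robot and the scene stay as the last step left them, time stands still between calls to the robot, and variables do not carry over. Pictures are saved under pics/ and viewed, at most 14 in all, crops included, and the job is handed in when it is done.

Besides the shell and the picture viewer there is one more tool, called after ">>>" as name(argument=value, ...) on one line, values as JSON. servo_tool: Moves the arm, as the interface text tells. Its arguments: {"type":"object","properties":{"plan":{"type":"array"},"grip_force":{"type":"number"}},"required":["plan"]}

```bash
ls; mkdir -p pics; cat > h.py <<'E'
import numpy as np, cv2
from scipy.spatial.transform import Rotation as R
from station import manip
N=["solder_board","grease_board","solder_reel","flux_jar","grease_jar","tweezers","chip_brush","side_cutters"]
def rot(o):
    o=np.array(o,float)
    return o if o.shape==(3,3) else (R.from_rotvec(o) if o.size==3 else R.from_quat(o)).as_matrix()
def ray(p,u,v,z):
    d=rot(p["orientation"])@np.array([(u-p["cx"])/p["fx"],(v-p["cy"])/p["fy"],1.])
    e=np.array(p["eye"]);return (e+d*(z-e[2])/d[2])[:2]
def proj(p,X):
    c=rot(p["orientation"]).T@(np.array(X,float)-p["eye"]);return p["fx"]*c[0]/c[2]+p["cx"],p["fy"]*c[1]/c[2]+p["cy"]
def save(p,n): cv2.imwrite(f"pics/{n}.png",p["frame"][:,:,::-1])
def flatpose(p,m,z):
    """min-area rect of mask on plane z -> centre,long,short,angle of long axis"""
    c=max(cv2.findContours(m.astype(np.uint8),0,1)[0],key=cv2.contourArea)[:,0]
    w=np.array([ray(p,u,v,z) for u,v in c],np.float32)
    r=cv2.minAreaRect(w);b=cv2.boxPoints(r);e=b[1]-b[0];f=b[2]-b[1]
    if np.hypot(*f)>np.hypot(*e): e,f=f,e
    return np.round(r[0],1),round(float(np.hypot(*e)),1),round(float(np.hypot(*f)),1),round(float(np.arctan2(e[1],e[0])%np.pi),3)
E
python3 - <<'E'
from h import *
s=manip.get_state();print(s);print(manip.finger_overhang)
zz=dict(solder_board=10,grease_board=10,solder_reel=28,flux_jar=42,grease_jar=50,tweezers=8,chip_brush=8,side_cutters=10)
for c in ["scene","side"]:
    p=manip.snapshot(c);save(p,c+"0");print(c,p["eye"],p["orientation"],p["fx"])
    for n in N:
        print(n,[(np.round(k["at"],0).tolist(),round(k["p"],2)) for k in manip.mark_of(p,n)][:3],
          [(round(k["p"],2),flatpose(p,k["region"],zz[n])) for k in manip.outline_of(p,n) if k["region"].sum()>20][:3])
E
```

```text
pics
{'time': 0.0, 'joint_pos': array([-1.18598969e+00,  2.13364786e-01, -3.50469528e-02,  1.32352280e+00,
        1.84218042e-06,  1.57078665e+00]), 'dq': array([-1.12363880e-03,  9.30295510e-05,  1.20311394e-03,  9.54405046e-04,
        6.70534394e-04, -2.87642362e-04]), 'effort': array([-4.39842961e-04, -6.86159348e+01,  4.87123883e+01,  1.73876696e-02,
        1.96698636e-05,  2.72971175e-05]), 'tool_pos': array([ 187.55662281, -463.10469063,  221.51668773]), 'orientation': array([-3.08252258e+00, -6.00531588e-01,  3.38910967e-04]), 'ft_force': array([-6.32119309e-02,  2.51175903e-01,  1.56111578e-04]), 'ft_torque': array([-0.04989115,  0.00374903,  0.00632207]), 'grasp_force': 0.0, 'gripper_width': 1.0017480230007354}
14.0
scene [-262.09784786 1086.57385678  890.11800401] [-0.92915235  2.33010933 -1.19542337] 465.86444801153584
solder_board [([471.0, -121.0, 1.0], 0.81)] [(0.98, (array([ 465.8, -111.9]), 185.4, 142.6, 1.395))]
grease_board [([479.0, 101.0, 1.0], 0.81)] [(0.96, (array([475.7, 108.4]), 181.3, 131.9, 1.584))]
solder_reel [([611.0, 384.0, 2.0], 0.84), ([517.0, 396.0
[... 1021 characters left out ...]
8), ([612.0, 386.0, -3.0], 0.74), ([483.0, 641.0, -2.0], 0.59)] [(0.78, (array([515.4, 376.2]), 94.2, 50.2, 1.586)), (0.59, (array([614.7, 362.7]), 92.7, 49.9, 1.553)), (0.47, (array([491.5, 609.2]), 109.3, 53.7, 1.628))]
flux_jar [([579.0, 268.0, -3.0], 0.69)] [(0.67, (array([584.7, 239.7]), 94.9, 42.2, 1.571))]
grease_jar [([429.0, 300.0, 1.0], 0.54)] [(0.63, (array([437.8, 264.8]), 117.7, 48.9, 1.682))]
tweezers [([650.0, -164.0, 1.0], 0.58), ([469.0, -126.0, 3.0], 0.38)] []
chip_brush [([681.0, 78.0, 3.0], 0.69)] [(0.72, (array([680.,  72.]), 154.6, 20.1, 1.777))]
side_cutters [([721.0, 256.0, -2.0], 0.46), ([681.0, 78.0, 5.0], 0.24)] [(0.76, (array([720.4, 240.4]), 125.8, 52.8, 1.567))]
```

View pics/scene0.png

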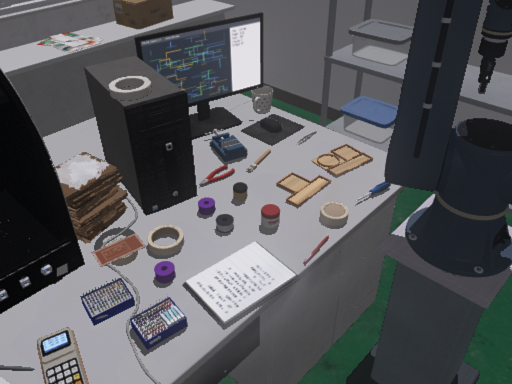

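View pics/side0.png

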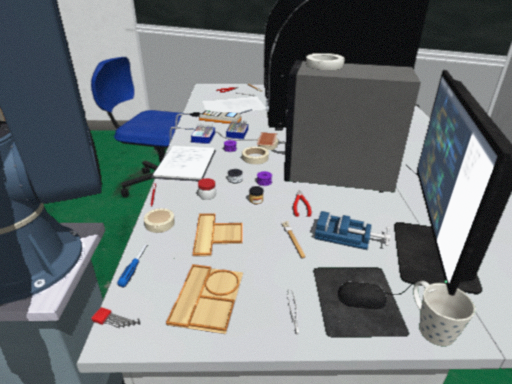

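The scene view has the black reel at px (225,222), with the purple look-alikes at (206,205) and (165,271). The flux jar is at (240,190), the grease jar at (270,215) and the brush at (260,160). The side view has the tweezers at (292,310), with both boards' grooves towards the robot. Next I'll look from the wrist near the tweezers.

Units first: shifts go in shares of 0.75 m and turns go in shares of pi/2 rad. So 49.9 cm is 0.6653, -13.6 cm is -0.1813, -1.336 rad is -0.8505.

>>> servo_tool(plan=[0.6653, -0.1813, 0, -0.8505, 8.5, 0.6653, -0.1813, 0, -0.8505, 8.5, 0.6653, -0.1813, 0, -0.8505, 8.5, 0.6653, -0.1813, 0, -0.8505, 8.5, 0.6653, -0.1813, 0, -0.8505, 8.5, 0.6653, -0.1813, 0, -0.8505, 8.5, 0.6653, -0.1813, 0, -0.8505, 8.5, 0.6653, -0.1813, 0, -0.8505, 8.5, 0.6653, -0.1813, 0, -0.8505, 8.5, 0.6653, -0.1813, 0, -0.8505, 8.5, 0.6653, -0.1813, 0, -0.8505, 8.5, 0.6653, -0.1813, 0, -0.8505, 8.5, 0.6653, -0.1813, 0, -0.8505, 8.5])

```text
time: 3.32
tool_pos: [598.7, -150.7, 222.3]
orientation: [2.05, 2.38, 0.0]
ft_force: [0.8, -0.5, -0.6]
gripper_width: 0.999
grasp_force: 0.0
```

```bash
cat >> h.py <<'E'
def look(name,items,zz=dict(solder_board=10,grease_board=10,solder_reel=28,flux_jar=42,grease_jar=50,tweezers=8,chip_brush=8,side_cutters=10)):
    p=manip.snapshot("wrist");save(p,name)
    for n in items:
        for k in manip.mark_of(p,n)[:2]: print(n,"mark",np.round(k["at"],1),round(k["p"],2),"px",np.round(proj(p,k["at"])))
        for k in manip.outline_of(p,n)[:2]:
            if k["region"].sum()>20: print(n,"outl",round(k["p"],2),flatpose(p,k["region"],zz[n]))
    return p
def go(x,y,z,yaw):
    """shift (cm, tool axes) and turn to reach TCP x,y,z with closing line at world yaw"""
    s=manip.get_state();M=rot(s["orientation"])
    d=M.T@(np.array([x,y,z])-s["tool_pos"])/10
    cy=np.arctan2(M[1,1],M[0,1]);t=(yaw-cy+np.pi/2)%np.pi-np.pi/2
    print("GO",np.round(d,2),"turn",round(-t,3))
def st():
    s=manip.get_state();M=rot(s["orientation"])
    print("t",round(s["time"],2),"tcp",np.round(s["tool_pos"],1),"closeyaw",round(np.arctan2(M[1,1],M[0,1]),3),"z",np.round(M[:,2],3),"q",np.round(s["joint_pos"],2),"w",round(s["gripper_width"]*85,1),"gf",round(s["grasp_force"],1),"F",np.round(s["ft_force"],1))
E
python3 - <<'E'
from h import *
st();p=look("w1",["tweezers","solder_board","grease_board","chip_brush"]);print(p["eye"])
E
```

```text
t 3.33 tcp [ 598.7 -150.7  222.3] closeyaw 0.149 z [ 0. -0. -1.] q [-0.25  0.47  0.32  1.43 -0.    1.18] w 84.9 gf 0.0 F [ 0.8 -0.5 -0.6]
tweezers mark [ 654.6 -157.7   -0.8] 0.6 px [304. 170.]
tweezers outl 0.94 (array([ 655.8, -161. ]), 121.5, 16.2, 1.627)
solder_board mark [ 469.9 -118.4    6.4] 0.83 px [139. 110.]
solder_board outl 0.65 (array([ 470.2, -121.3]), 175.7, 127.1, 1.383)
chip_brush outl 0.78 (array([694.9,  11.8]), 17.3, 12.5, 1.814)
[588.01766421 -80.49539554 374.42664932]
```

View pics/w1.png

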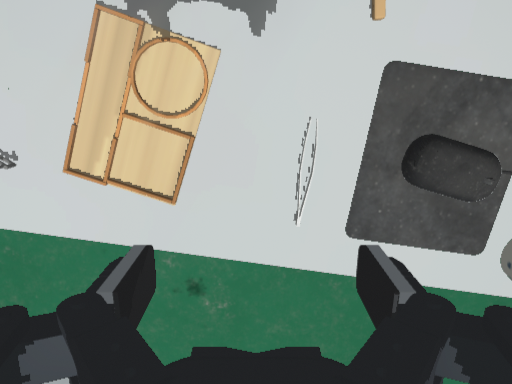

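The wrist view shows the solder board at px (139,110) and the tweezers at (305,170). The mouse pad is well to the right. Going for the tweezers.

Converted, 20.4 cm is 0.272, 19 cm is 0.2533, 0.109 rad is 0.0694.

>>> servo_tool(plan=[-0.0248, 0.0733, 0.1867, 0.0694, 4, -0.0248, 0.0733, 0.1867, 0.0694, 4, -0.0248, 0.0733, 0.1867, 0.0694, 4, -0.0248, 0.0733, 0.2267, 0.0694, 4, -0.0248, 0.0733, 0.2533, 0.0694, 4, -0.0248, 0.0733, 0.272, 0.0694, 4, -0.0248, 0.0733, 0.272, 0.0694, 4, -0.0248, 0.0733, 0.272, 0.0694, 4, -0.0248, 0.0733, 0.272, 0.0694, 0.8, -0.0248, 0.0733, 0.272, 0.0694, 0.8, -0.0248, 0.0733, 0.272, 0.0694, 0.8, -0.0248, 0.0733, 0.272, 0.0694, 0.8, -0.0248, 0.0733, 0.272, 0.0694, 0.8], grip_force=30)

```text
time: 5.4
tool_pos: [656.3, -160.2, 18.0]
orientation: [-2.175, -2.266, 0.0]
ft_force: [0.9, -0.2, -0.0]
gripper_width: 0.094
grasp_force: 0.0
```

```bash
python3 - <<'E'
from h import *
st();go(431.9,-114.1,70,-0.186)
E
```

```text
t 5.4 tcp [ 656.3 -160.2   18. ] closeyaw 0.041 z [-0.  0. -1.] q [-0.24  0.67  0.14  1.04 -0.    1.29] w 8.0 gf 0.0 F [ 0.9 -0.2 -0. ]
GO [  5.53 -22.23  -5.2 ] turn 0.227
```

```bash
python3 - <<'E'
from h import *
p=look("w2",["tweezers"]); f=p["frame"]
s=manip.snapshot("side");
u,v=map(int,proj(s,[656,-160,20]));c=s["frame"][v-50:v+50,u-60:u+60]
cv2.imwrite("pics/c2.png",np.hstack([cv2.resize(f,(512,384)),cv2.resize(c,(288,240))[:384] if 0 else cv2.copyMakeBorder(cv2.resize(c,(288,240)),0,144,0,0,0)])[:,:,::-1])
E
```

```text
tweezers mark [ 654.2 -158.1    3. ] 0.72 px [252. 227.]
tweezers outl 0.66 (array([ 657.7, -212. ]), 20.1, 3.9, 1.608)
```

View pics/c2.png

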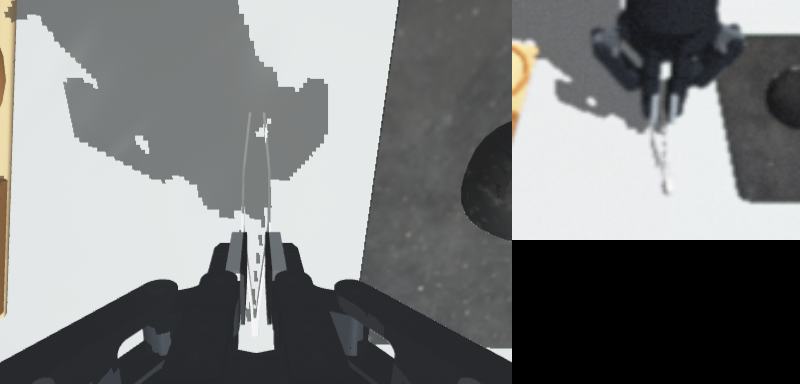

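The fingers straddle the tweezers, with the legs between the pads at px (245–268, 235). Closing further.

>>> servo_tool(plan=[0, 0, 0, 0, 0, 0, 0, 0, 0, 0, 0, 0, 0, 0, 0], grip_force=30)

```text
time: 5.98
tool_pos: [656.3, -160.3, 18.0]
orientation: [-2.175, -2.266, 0.0]
ft_force: [0.8, 0.7, -0.0]
gripper_width: -0.002
grasp_force: 0.0
```

```bash
python3 - <<'E'
from h import *
st()
p=look("w3",["tweezers"]); cv2.imwrite("pics/c3.png",cv2.resize(p["frame"][90:370,130:400],(540,560),interpolation=cv2.INTER_CUBIC)[:,:,::-1])
E
```

```text
t 5.97 tcp [ 656.3 -160.3   18. ] closeyaw 0.041 z [-0. -0. -1.] q [-0.24  0.67  0.14  1.04 -0.    1.29] w -0.2 gf 0.0 F [ 0.8  0.7 -0. ]
tweezers mark [ 6.554e+02 -1.559e+02  4.000e-01] 0.58 px [254. 221.]
tweezers outl 0.85 (array([ 649., -131.]), 54.0, 2.6, 1.547)
```

View pics/c3.png

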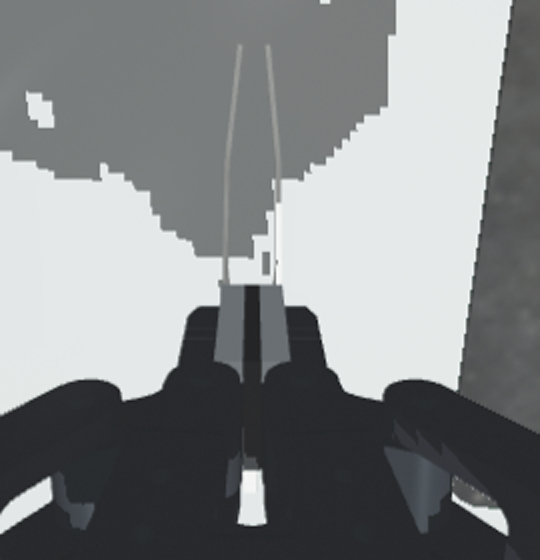

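```bash
python3 - <<'E'
from h import *
s=manip.get_state();p=manip.snapshot("wrist");M=rot(s["orientation"])
print(p["eye"],"cam axis",rot(p["orientation"])[:,2])
for ov in (0,4,8,11,14,17): print(ov,[np.round(proj(p,s["tool_pos"]+M@np.array([sx,0,ov]))) for sx in(-11,11)])
E
```

```text
[653.2130037  -89.32876988 170.09983675] cam axis [ 0.01194434 -0.27705426 -0.96078003]
0 [array([256., 263.]), array([256., 222.])]
4 [array([256., 259.]), array([256., 219.])]
8 [array([256., 256.]), array([256., 216.])]
11 [array([256., 253.]), array([256., 214.])]
14 [array([256., 251.]), array([256., 212.])]
17 [array([256., 248.]), array([256., 210.])]
```

The gripper closed fully without touching the tweezers, so the fingertips must be above them. I'll probe downwards gently with the fingers slightly open.

Converted, 0.4 cm is 0.0053, 0.2 cm is 0.0027.

>>> servo_tool(plan=[0, 0, 0, 0, 2.5, 0, 0, 0, 0, 2.5, 0, 0, 0.0027, 0, 2.5, 0, 0, 0.0053, 0, 2.5, 0, 0, 0.0053, 0, 2.5])

```text
time: 6.8
tool_pos: [656.1, -160.2, 13.7]
orientation: [-2.175, -2.266, 0.0]
ft_force: [-0.8, -0.5, 0.4]
gripper_width: 0.294
grasp_force: 0.0
```

>>> servo_tool(plan=[0, 0, 0, 0, 1, 0, 0, 0, 0, 0.4, 0, 0, 0, 0, 0.4, 0, 0, 0, 0, 0.4])

```text
time: 7.3
tool_pos: [656.3, -160.2, 14.0]
orientation: [2.175, 2.266, 0.0]
ft_force: [0.0, -0.3, -0.2]
gripper_width: 0.046
grasp_force: 0.0
```

```bash
python3 - <<'E'
from h import *
st()
p=look("w4",["tweezers"])
s=manip.snapshot("side");u,v=map(int,proj(s,[656,-160,10]));c=s["frame"][v-24:v+32,u-30:u+30]
cv2.imwrite("pics/c4.png",np.hstack([cv2.resize(p["frame"][190:290,205:305],(400,400),interpolation=2),cv2.resize(c,(400,400),interpolation=2)])[:,:,::-1])
E
```

```text
t 7.3 tcp [ 656.3 -160.2   14. ] closeyaw 0.041 z [ 0.  0. -1.] q [-0.24  0.68  0.14  1.03  0.    1.29] w 3.9 gf 0.0 F [ 0.  -0.3 -0.2]
tweezers mark [ 655.1 -158.3    1.2] 0.85 px [254. 229.]
tweezers outl 0.92 (array([ 657.9, -204.6]), 35.0, 4.8, 1.608)
```

View pics/c4.png

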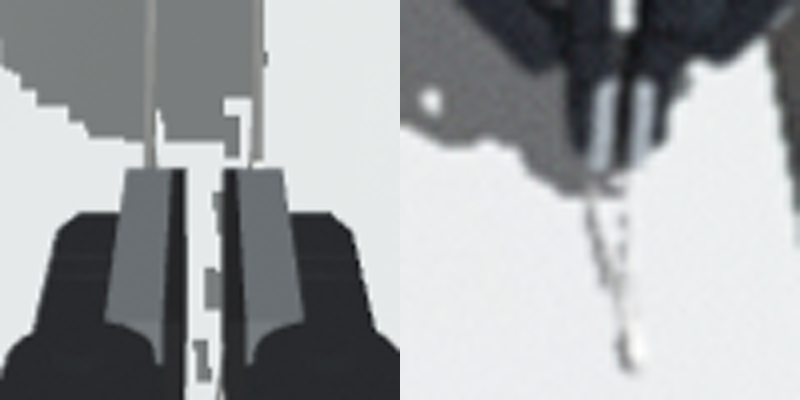

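```bash
python3 - <<'E'
from h import *
s=manip.snapshot("side");u,v=map(int,proj(s,[656,-160,10]))
print("observed row",v-24+170*56/400)
for z in (0,4,8,12,16,20,25): print(z,np.round(proj(s,[656,-171,z]),1))
p=manip.snapshot("wrist")
st0=manip.get_state();M=rot(st0["orientation"])
for ov in (-14,-10,-5,0,5): print(ov,[np.round(proj(p,st0["tool_pos"]+M@np.array([sx,3,ov])),1) for sx in(-11,0,11)])
E
```

```text
observed row 305.8
0 [292.7 314.2]
4 [292.8 312.9]
8 [293.  311.6]
12 [293.1 310.3]
16 [293.2 309. ]
20 [293.3 307.7]
25 [293.4 306.1]
-14 [array([262.5, 278.2]), array([262.6, 256.3]), array([262.7, 233.4])]
-10 [array([262.3, 273.7]), array([262.4, 252.2]), array([262.5, 229.8])]
-5 [array([262.1, 268.3]), array([262.2, 247.4]), array([262.3, 225.6])]
0 [array([261.9, 263.3]), array([262. , 242.8]), array([262.1, 221.6])]
5 [array([261.7, 258.5]), array([261.8, 238.5]), array([261.9, 217.9])]
```

Both cameras put the fingertips about 12 mm above the reported TCP, at z≈26. I'll descend in steps and watch the force.

Converted, 1 cm is 0.0133, 0.8 cm is 0.0107.

>>> servo_tool(plan=[0, 0, 0, 0, 3, 0, 0, 0, 0, 3, 0, 0, 0.0053, 0, 3, 0, 0, 0.0107, 0, 3, 0, 0, 0.0133, 0, 3, 0, 0, 0.0133, 0, 3])

```text
time: 8.35
tool_pos: [656.1, -160.2, 3.7]
orientation: [-2.175, -2.266, 0.0]
ft_force: [0.1, -0.4, 1.0]
gripper_width: 0.348
grasp_force: 0.0
```

Converted, 0.4 cm is 0.0053, 0.2 cm is 0.0027.

>>> servo_tool(plan=[0, 0, 0.0027, 0, 2.5, 0, 0, 0.0053, 0, 2.5, 0, 0, 0.0053, 0, 2.5])

```text
time: 8.72
tool_pos: [656.2, -160.2, -0.2]
orientation: [-2.175, -2.266, 0.0]
ft_force: [0.4, 0.2, 0.3]
gripper_width: 0.291
grasp_force: 0.0
```

Converted, 0.4 cm is 0.0053, 0.2 cm is 0.0027.

>>> servo_tool(plan=[0, 0, 0.0027, 0, 2.5, 0, 0, 0.0053, 0, 2.5, 0, 0, 0.0053, 0, 2.5])

```text
time: 9.1
tool_pos: [656.2, -160.2, -4.2]
orientation: [-2.175, -2.266, 0.0]
ft_force: [0.3, 0.8, 0.4]
gripper_width: 0.295
grasp_force: 0.0
```

Converted, 0.2 cm is 0.0027.

>>> servo_tool(plan=[0, 0, 0.0027, 0, 2.5, 0, 0, 0.0027, 0, 0.4, 0, 0, 0.0027, 0, 0.4, 0, 0, 0.0027, 0, 0.4, 0, 0, 0.0027, 0, 0.4], grip_force=30)

```text
time: 9.72
tool_pos: [656.3, -160.2, -6.0]
orientation: [2.175, 2.266, 0.0]
ft_force: [-0.4, -0.3, -0.4]
gripper_width: 0.157
grasp_force: 29.2
```

```bash
python3 - <<'E'
from h import *
st()
s=manip.snapshot("side");u,v=map(int,proj(s,[656,-160,10]));c=s["frame"][v-24:v+32,u-30:u+30]
p=manip.snapshot("wrist")
cv2.imwrite("pics/c5.png",np.hstack([cv2.resize(p["frame"][190:290,205:305],(400,400),interpolation=2),cv2.resize(c,(400,400),interpolation=2)])[:,:,::-1])
E
```

```text
t 9.72 tcp [ 656.3 -160.2   -6. ] closeyaw 0.041 z [ 0. -0. -1.] q [-0.24  0.69  0.11  0.99 -0.    1.29] w 13.3 gf 29.2 F [-0.4 -0.3 -0.4]
```

Gripped at 13.3 mm. Carrying it to the groove.

Converted, -22.23 cm is -0.2964, 5.53 cm is 0.0737, 0.227 rad is 0.1445.

>>> servo_tool(plan=[0, 0, -0.04, 0, 0.4, 0, 0, -0.08, 0, 0.4, 0.0737, -0.2964, -0.08, 0.1445, 0.4, 0.0737, -0.2964, -0.08, 0.1445, 0.4, 0.0737, -0.2964, -0.08, 0.1445, 0.4, 0.0737, -0.2964, -0.08, 0.1445, 0.4, 0.0737, -0.2964, -0.08, 0.1445, 0.4, 0.0737, -0.2964, -0.08, 0.1445, 0.4, 0.0737, -0.2964, -0.08, 0.1445, 0.4, 0.0737, -0.2964, -0.08, 0.1445, 0.4])

```text
time: 11.08
tool_pos: [432.5, -114.2, 53.8]
orientation: [-2.418, -2.006, 0.0]
ft_force: [0.2, -1.0, -0.7]
gripper_width: 0.151
grasp_force: 29.4
```

```bash
python3 - <<'E'
from h import *
st();go(431.9,-114.1,-1.5,-0.186)
p=look("w6",["tweezers","solder_board"])
E
```

```text
t 11.07 tcp [ 432.5 -114.2   53.8] closeyaw -0.186 z [-0.  0. -1.] q [-0.26  0.21 -0.48  0.88 -0.    1.5 ] w 12.8 gf 29.4 F [ 0.2 -1.  -0.7]
GO [ 0.   -0.06  5.53] turn 0.0
tweezers mark [ 431.8 -111.8   60.5] 0.98 px [254. 244.]
tweezers outl 0.63 (array([ 427.8, -137.8]), 161.0, 20.6, 1.384)
solder_board mark [ 471.2 -118.9    3. ] 0.61 px [318. 204.]
solder_board outl 0.72 (array([ 469.5, -120.9]), 175.8, 125.3, 1.393)
```

View pics/w6.png

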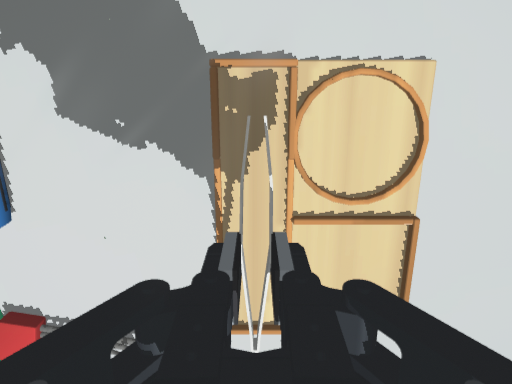

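The tweezers are held over the groove and parallel to it (tip px (257,118), groove px 215–292). Lowering them to release.

Converted, 5.5 cm is 0.0733, 5.4 cm is 0.072.

>>> servo_tool(plan=[0, 0, 0.04, 0, 0.4, 0, 0, 0.064, 0, 0.4, 0, 0, 0.072, 0, 0.4, 0, 0, 0.0733, 0, 0.4, 0, 0, 0.0733, 0, 0.4])

```text
time: 11.95
tool_pos: [432.4, -114.2, -0.4]
orientation: [2.418, 2.005, 0.001]
ft_force: [0.2, -0.6, 0.8]
gripper_width: 0.152
grasp_force: 29.4
```

Converted, -20 cm is -0.2667, -16 cm is -0.2133.

>>> servo_tool(plan=[0, 0, 0, 0, 2.5, 0, 0, 0, 0, 2.5, 0, 0, 0, 0, 2.5, 0, 0, -0.0533, 0, 2.5, 0, 0, -0.1333, 0, 2.5, 0, 0, -0.2133, 0, 4, 0, 0, -0.2667, 0, 4])

```text
time: 12.82
tool_pos: [432.4, -114.2, 201.9]
orientation: [2.416, 2.004, 0.002]
ft_force: [1.3, 0.1, 0.4]
gripper_width: 0.469
grasp_force: 0.0
```

```bash
python3 - <<'E'
from h import *
st()
p=look("w7",["tweezers","solder_board","grease_board"])
go(620,75,150,0.2)
E
```

```text
t 12.82 tcp [ 432.4 -114.2  201.9] closeyaw -0.186 z [ 0.003 -0.001 -1.   ] q [-0.26  0.11 -0.21  1.25  0.    1.5 ] w 39.9 gf 0.0 F [1.3 0.1 0.4]
tweezers mark [ 430.4 -113.2    3.4] 0.88 px [253. 161.]
tweezers outl 0.78 (array([ 421.4, -168.1]), 14.8, 3.2, 1.383)
solder_board mark [ 468.5 -119.6    1.8] 0.67 px [290. 160.]
solder_board outl 0.65 (array([ 469.1, -120.8]), 175.4, 126.1, 1.388)
grease_board outl 0.68 (array([442.4,  26. ]), 47.5, 29.2, 0.011)
GO [22.06 15.07  4.75] turn -0.386
```

Converted, 21.9 cm is 0.292, 17 cm is 0.2267, -0.386 rad is -0.2457.

>>> servo_tool(plan=[0.292, 0.2267, 0, -0.2457, 4, 0.292, 0.2267, 0, -0.2457, 4, 0.292, 0.2267, 0, -0.2457, 4, 0.292, 0.2267, 0, -0.2457, 4, 0.292, 0.2267, 0, -0.2457, 4, 0.292, 0.2267, 0, -0.2457, 4, 0.292, 0.2267, 0, -0.2457, 4])

```text
time: 14.05
tool_pos: [638.8, 69.3, 198.1]
orientation: [-1.988, -2.431, 0.002]
ft_force: [0.0, -0.2, 0.3]
gripper_width: 0.47
grasp_force: 0.0
```

```bash
python3 - <<'E'
from h import *
st()
p=look("w8",["chip_brush","grease_board","side_cutters"])
E
```

```text
t 14.05 tcp [638.8  69.3 198.1] closeyaw 0.2 z [-0.002 -0.    -1.   ] q [ 0.11  0.53  0.36  1.4  -0.    1.48] w 39.9 gf 0.0 F [ 0.  -0.2  0.3]
chip_brush outl 0.69 (array([679.5,  75.7]), 148.6, 18.8, 1.796)
grease_board mark [481.3  98.4   1.8] 0.86 px [105. 102.]
grease_board outl 0.89 (array([481.5, 100. ]), 172.8, 128.6, 1.585)
side_cutters mark [680.1  74.2   1.7] 0.21 px [296. 165.]
side_cutters outl 0.87 (array([737.8, 211.4]), 61.5, 15.7, 1.528)
```

View pics/w8.png

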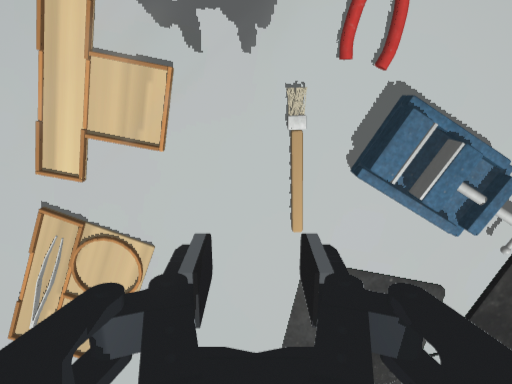

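The brush lies at px (297,155) with its bristles up, and the vise is clear on the right. The tweezers sit in their groove at px (45,280).

Converted, 20.4 cm is 0.272, 20 cm is 0.2667, -0.025 rad is -0.0159.

>>> servo_tool(plan=[-0.0024, 0.0549, 0.1067, -0.0159, 3, -0.0024, 0.0549, 0.1867, -0.0159, 3, -0.0024, 0.0549, 0.2267, -0.0159, 3, -0.0024, 0.0549, 0.2533, -0.0159, 3, -0.0024, 0.0549, 0.2667, -0.0159, 3, -0.0024, 0.0549, 0.272, -0.0159, 3, -0.0024, 0.0549, 0.272, -0.0159, 3, -0.0024, 0.0549, 0.272, -0.0159, 0.4, -0.0024, 0.0549, 0.272, -0.0159, 0.4, -0.0024, 0.0549, 0.272, -0.0159, 0.4, -0.0024, 0.0549, 0.272, -0.0159, 0.4, -0.0024, 0.0549, 0.272, -0.0159, 0.4])

```text
time: 15.9
tool_pos: [680.9, 76.2, -3.8]
orientation: [1.957, 2.456, 0.002]
ft_force: [-1.1, -0.3, 5.6]
gripper_width: 0.124
grasp_force: 29.9
```

```bash
python3 - <<'E'
from h import *
st();go(442.3,100.,53,0.014)
E
```

```text
t 15.9 tcp [680.9  76.2  -3.8] closeyaw 0.225 z [ 0.002  0.    -1.   ] q [ 0.11  0.71  0.15  1.01 -0.    1.46] w 10.5 gf 29.9 F [-1.1 -0.3  5.6]
GO [  7.64 -22.71  -5.72] turn 0.211
```

Converted, -22.71 cm is -0.3028, 7.64 cm is 0.1019, 0.211 rad is 0.1343.

>>> servo_tool(plan=[0, 0, -0.04, 0, 0.4, 0, 0, -0.08, 0, 0.4, 0.1019, -0.3028, -0.08, 0.1343, 0.4, 0.1019, -0.3028, -0.08, 0.1343, 0.4, 0.1019, -0.3028, -0.08, 0.1343, 0.4, 0.1019, -0.3028, -0.08, 0.1343, 0.4, 0.1019, -0.3028, -0.08, 0.1343, 0.4, 0.1019, -0.3028, -0.08, 0.1343, 0.4, 0.1019, -0.3028, -0.08, 0.1343, 0.4, 0.1019, -0.3028, -0.08, 0.1343, 0.4])

```text
time: 17.15
tool_pos: [442.6, 99.9, 54.9]
orientation: [2.206, 2.236, 0.0]
ft_force: [0.2, 0.5, -0.1]
gripper_width: 0.125
grasp_force: 29.5
```

```bash
python3 - <<'E'
from h import *
st();go(442.3,100.,-1.5,0.014)
p=look("w9",["chip_brush","grease_board"])
E
```

```text
t 17.15 tcp [442.6  99.9  54.9] closeyaw 0.014 z [ 0.  0. -1.] q [ 0.22  0.22 -0.46  0.88 -0.    1.78] w 10.6 gf 29.5 F [ 0.2  0.5 -0.1]
GO [ 0.01 -0.03  5.64] turn -0.0
chip_brush mark [438.5 100.2  60.9] 0.89 px [247. 248.]
chip_brush outl 0.93 (array([440.5,  86.1]), 183.4, 27.7, 1.563)
grease_board mark [482.7  99.    1. ] 0.94 px [319. 209.]
grease_board outl 0.95 (array([480. , 125.3]), 130.5, 125.9, 1.594)
```

View pics/w9.png

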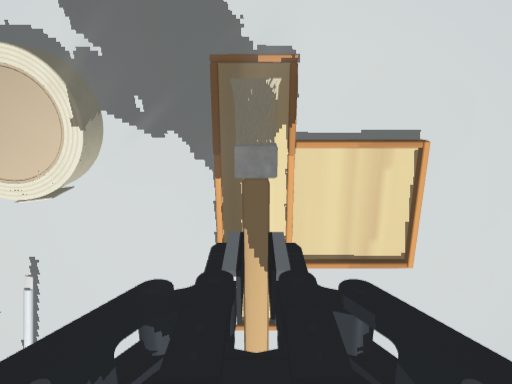

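```bash
python3 - <<'E'
from h import *
p=manip.snapshot("wrist")
print("brush tip",ray(p,256,79,60),"ferrule start(x=35)",ray(p,256,178,60),"butt",ray(p,257,351,60),"board +y end",ray(p,255,58,10),"rails x",ray(p,219,240,10),ray(p,292,240,10), "stem",ray(p,360,140,10),ray(p,360,269,10))
E
```

```text
brush tip [440.94380517 175.35381565] ferrule start(x=35) [441.51926977 133.57950553] butt [443.31032199  41.17679912] board +y end [440.31524138 187.6746893 ] rails x [419.15393809  80.55985771] [464.87535974  81.16420354] stem [501.33260191 144.25775857] [509.46483296  61.47604602]
```

Converted, 5.6 cm is 0.0747, 5.3 cm is 0.0707.

>>> servo_tool(plan=[0.0013, 0, 0.04, 0, 0.4, 0.0013, 0, 0.064, 0, 0.4, 0.0013, 0, 0.0707, 0, 0.4, 0.0013, 0, 0.0747, 0, 0.4, 0.0013, 0, 0.0747, 0, 0.4])

```text
time: 18.08
tool_pos: [441.9, 101.0, -0.2]
orientation: [2.206, 2.237, 0.001]
ft_force: [-3.4, -0.7, 4.5]
gripper_width: 0.129
grasp_force: 31.2
```

Converted, -20 cm is -0.2667, -16 cm is -0.2133.

>>> servo_tool(plan=[0, 0, 0, 0, 2.5, 0, 0, 0, 0, 2.5, 0, 0, 0, 0, 2.5, 0, 0, -0.0533, 0, 2.5, 0, 0, -0.1333, 0, 2.5, 0, 0, -0.2133, 0, 7, 0, 0, -0.2667, 0, 7])

```text
time: 18.95
tool_pos: [442.2, 101.0, 201.9]
orientation: [2.205, 2.236, 0.003]
ft_force: [1.3, -0.4, -0.8]
gripper_width: 0.708
grasp_force: 0.0
```

```bash
python3 - <<'E'
from h import *
st()
p=look("w10",["chip_brush","grease_board"])
go(430,270,200,0.1)
E
```

```text
t 18.95 tcp [442.2 101.  201.9] closeyaw 0.014 z [ 0.003  0.001 -1.   ] q [ 0.22  0.12 -0.2   1.25  0.    1.78] w 60.2 gf 0.0 F [ 1.3 -0.4 -0.8]
chip_brush mark [439.6  98.5   4.8] 0.74 px [253. 164.]
chip_brush outl 0.67 (array([441.1, 100.5]), 151.6, 18.4, 1.576)
grease_board mark [482.6  98.6   1.4] 0.72 px [293. 164.]
grease_board outl 0.57 (array([480.4, 102. ]), 175.2, 125.6, 1.587)
GO [16.93 -0.92 -0.17] turn -0.086
```

Converted, 19.9 cm is 0.2653, -0.94 cm is -0.0125.

>>> servo_tool(plan=[0.2653, -0.0125, 0, 0, 8.5, 0.2653, -0.0125, 0, 0, 8.5, 0.2653, -0.0125, 0, 0, 8.5, 0.2653, -0.0125, 0, 0, 8.5, 0.2653, -0.0125, 0, 0, 8.5])

```text
time: 19.82
tool_pos: [429.0, 299.6, 197.7]
orientation: [-2.204, -2.238, 0.004]
ft_force: [-0.1, -1.0, 0.2]
gripper_width: 0.994
grasp_force: 0.0
```

```bash
python3 - <<'E'
from h import *
st()
p=look("w11",["grease_jar","flux_jar","solder_reel"])
for k in manip.outline_of(p,"grease_jar")[:1]:
    m=k["region"];hsv=cv2.cvtColor(p["frame"],cv2.COLOR_RGB2HSV)
    r=m&((hsv[...,0]<8)|(hsv[...,0]>172))&(hsv[...,1]>120);print("lid",flatpose(p,r,50))
E
```

```text
t 19.82 tcp [429.  299.6 197.7] closeyaw 0.015 z [-0.002 -0.002 -1.   ] q [ 0.61  0.27 -0.02  1.28 -0.    2.17] w 84.5 gf 0.0 F [-0.1 -1.   0.2]
grease_jar mark [434.2 300.4  -1.2] 0.95 px [261. 160.]
flux_jar mark [583.5 269.3   1.1] 0.85 px [401. 192.]
flux_jar outl 0.63 (array([575.9, 275.2]), 60.4, 44.7, 2.452)
solder_reel mark [515.1 399.1   1.9] 0.86 px [348.  61.]
solder_reel mark [610.2 388.9   4.4] 0.76 px [447.  73.]
solder_reel outl 0.96 (array([606.1, 384.9]), 64.4, 50.9, 0.015)
solder_reel outl 0.78 (array([511.9, 402. ]), 56.2, 50.9, 0.067)
```

View pics/w11.png

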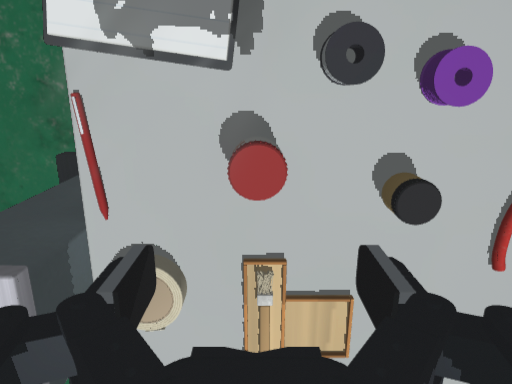

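The red-lidded jar's lid is centred at px (258,171). The black-lidded jar is at (416,202), the black reel's hub at (354,54) and the purple reel at (463,76).

```bash
python3 - <<'E'
from h import *
p=manip.snapshot("wrist")
print(ray(p,258,171,50),ray(p,416,202,42),ray(p,354,54,28),ray(p,463,76,28),ray(p,503,230,12))
g=ray(p,258,171,50);go(g[0],g[1],0,0.015)
E
```

```text
[432.00888182 300.27402096] [582.93239332 270.02580404] [515.51422109 402.15158147] [615.18122062 384.93983634] [695.52782013 229.98731055]
GO [ 0.09  0.22 19.92] turn -0.002
```

>>> servo_tool(plan=[0.0012, 0.0033, 0.0667, 0, 8.5, 0.0012, 0.0033, 0.1333, 0, 8.5, 0.0012, 0.0033, 0.1867, 0, 8.5, 0.0012, 0.0033, 0.2267, 0, 8.5, 0.0012, 0.0033, 0.2533, 0, 8.5, 0.0012, 0.0033, 0.2533, 0, 8.5, 0.0012, 0.0033, 0.2533, 0, 4.6, 0.0012, 0.0033, 0.2533, 0, 4.6, 0.0012, 0.0033, 0.2533, 0, 4.6, 0.0012, 0.0033, 0.2533, 0, 4.6, 0.0012, 0.0033, 0.2533, 0, 4.6, 0.0012, 0.0033, 0.2533, 0, 4.6], grip_force=40)

```text
time: 21.78
tool_pos: [432.8, 301.1, 10.3]
orientation: [2.206, 2.237, 0.003]
ft_force: [-1.7, -1.8, 9.3]
gripper_width: 0.621
grasp_force: 40.5
```

```bash
python3 - <<'E'
from h import *
st();s=manip.get_state();go(502.5,101.9,s["tool_pos"][2]+4.5,0.015)
E
```

```text
t 21.77 tcp [432.8 301.1  10.3] closeyaw 0.014 z [ 0.002  0.001 -1.   ] q [ 0.61  0.4  -0.33  0.83 -0.    2.16] w 52.8 gf 40.5 F [-1.7 -1.8  9.3]
GO [-20.01   6.7   -0.46] turn -0.001
```

Converted, -20 cm is -0.2667, 6.7 cm is 0.0893.

>>> servo_tool(plan=[0, 0, -0.04, 0, 4.6, 0, 0, -0.08, 0, 4.6, -0.2667, 0.0893, -0.08, 0, 4.6, -0.2667, 0.0893, -0.08, 0, 4.6, -0.2667, 0.0893, -0.08, 0, 4.6, -0.2667, 0.0893, -0.08, 0, 4.6, -0.2667, 0.0893, -0.08, 0, 4.6, -0.2667, 0.0893, -0.08, 0, 4.6, -0.2667, 0.0893, -0.08, 0, 4.6])

```text
time: 22.9
tool_pos: [501.7, 102.6, 69.2]
orientation: [2.204, 2.238, 0.0]
ft_force: [-0.3, -0.1, -1.8]
gripper_width: 0.621
grasp_force: 42.4
```

```bash
python3 - <<'E'
from h import *
st();go(502.5,101.9,14.8,0.015)
p=look("w12",["grease_jar"]); 
E
```

```text
t 22.9 tcp [501.7 102.6  69.2] closeyaw 0.015 z [ 0.  0. -1.] q [ 0.2   0.32 -0.29  0.96  0.    1.76] w 52.8 gf 42.4 F [-0.3 -0.1 -1.8]
GO [-0.07  0.08  5.44] turn 0.0
grease_jar mark [500.7 100.6  58.7] 0.63 px [254. 238.]
grease_jar outl 0.95 (array([504.5,  72.7]), 97.4, 81.6, 1.202)
```

Converted, 5.5 cm is 0.0733, 5.2 cm is 0.0693.

>>> servo_tool(plan=[-0.0007, 0.0013, 0.04, 0, 4.6, -0.0007, 0.0013, 0.064, 0, 4.6, -0.0007, 0.0013, 0.0693, 0, 4.6, -0.0007, 0.0013, 0.0733, 0, 4.6, -0.0007, 0.0013, 0.0733, 0, 4.6])

```text
time: 23.68
tool_pos: [503.3, 101.3, 14.6]
orientation: [2.205, 2.237, 0.001]
ft_force: [0.4, -0.5, -1.0]
gripper_width: 0.622
grasp_force: 42.6
```

Converted, -18 cm is -0.24, -16 cm is -0.2133.

>>> servo_tool(plan=[0, 0, 0, 0, 7, 0, 0, 0, 0, 7, 0, 0, 0, 0, 7, 0, 0, -0.0533, 0, 7, 0, 0, -0.1333, 0, 8, 0, 0, -0.2133, 0, 8, 0, 0, -0.24, 0, 8])

```text
time: 24.55
tool_pos: [504.2, 101.4, 197.8]
orientation: [2.204, 2.235, 0.006]
ft_force: [-0.2, 0.4, -1.6]
gripper_width: 0.937
grasp_force: 0.0
```

```bash
python3 - <<'E'
from h import *
st()
p=look("w13",["grease_jar","grease_board","chip_brush"])
go(583,269.5,190,0.015)
E
```

```text
t 24.55 tcp [504.2 101.4 197.8] closeyaw 0.014 z [ 0.005  0.001 -1.   ] q [ 0.2   0.24 -0.06  1.27 -0.    1.76] w 79.6 gf 0.0 F [-0.2  0.4 -1.6]
grease_jar mark [504.4  98.8  -0.6] 0.71 px [255. 164.]
grease_jar outl 0.97 (array([502.6, 101.3]), 58.3, 54.4, 2.046)
grease_board mark [481.   98.2   1.4] 0.6 px [232. 165.]
grease_board outl 0.62 (array([480.5, 102.4]), 175.1, 125.8, 1.586)
grease_board outl 0.18 (array([503.7,  92.9]), 66.9, 61.5, 1.584)
chip_brush mark [442.5 101.5   3.7] 0.84 px [195. 162.]
chip_brush outl 0.73 (array([441.3, 100.5]), 150.7, 19.2, 1.585)
chip_brush outl 0.68 (array([473.8, -93.6]), 127.3, 126.0, 1.397)
GO [16.73  8.31  0.25] turn -0.001
```

Converted, 16.75 cm is 0.2233, 9 cm is 0.12.

>>> servo_tool(plan=[0.2233, 0.1107, 0, 0, 8.5, 0.2233, 0.1107, 0, 0, 8.5, 0.2233, 0.1107, 0.0533, 0, 8.5, 0.2233, 0.1107, 0.12, 0, 8.5, 0.2233, 0.1107, 0.12, 0, 8.5, 0.2233, 0.1107, 0.12, 0, 8.5])

```text
time: 25.65
tool_pos: [583.7, 269.3, 105.7]
orientation: [2.206, 2.236, 0.001]
ft_force: [0.4, 0.1, 0.6]
gripper_width: 0.994
grasp_force: 0.0
```

```bash
python3 - <<'E'
from h import *
st()
p=look("w14",["flux_jar"])
go(583,269.5,5,0.015)
E
```

```text
t 25.65 tcp [583.7 269.3 105.7] closeyaw 0.013 z [ 0.001  0.    -1.   ] q [ 0.43  0.55  0.16  1.18 -0.    1.99] w 84.5 gf 0.0 F [0.4 0.1 0.6]
flux_jar mark [ 5.841e+02  2.679e+02 -4.000e-01] 0.56 px [256. 187.]
flux_jar outl 0.64 (array([583.5, 273.3]), 49.7, 43.2, 1.584)
flux_jar outl 0.41 (array([700.3, 262.1]), 121.9, 48.3, 1.566)
GO [-0.02 -0.19 10.16] turn -0.002
```

Converted, 10 cm is 0.1333, 8 cm is 0.1067.

>>> servo_tool(plan=[0, 0, 0.0667, 0, 8.5, 0, 0, 0.1067, 0, 8.5, 0, 0, 0.1333, 0, 8.5, 0, 0, 0.1333, 0, 8.5, 0, 0, 0.1333, 0, 3.6, 0, 0, 0.1333, 0, 3.6, 0, 0, 0.1333, 0, 3.6, 0, 0, 0.1333, 0, 3.6, 0, 0, 0.1333, 0, 3.6, 0, 0, 0.1333, 0, 3.6, 0, 0, 0.1333, 0, 3.6])

```text
time: 27.18
tool_pos: [584.3, 270.1, 5.5]
orientation: [2.205, 2.236, 0.003]
ft_force: [-2.6, -1.3, 9.5]
gripper_width: 0.507
grasp_force: 39.6
```

```bash
python3 - <<'E'
from h import *
st()
b=np.array([469.6,-121.]);a=-0.182;Rb=np.array([[np.cos(a),-np.sin(a)],[np.sin(a),np.cos(a)]])
print("bay",b+Rb@[22,-44],"well",b+Rb@[22,44]);g=b+Rb@[22,-44]
go(g[0],g[1],60,a)
E
```

```text
t 27.18 tcp [584.3 270.1   5.5] closeyaw 0.014 z [ 0.002  0.001 -1.   ] q [ 0.43  0.62  0.01  0.96 -0.    1.99] w 43.1 gf 39.6 F [-2.6 -1.3  9.5]
bay [ 483.27277699 -168.25521314] well [499.20050432 -81.70865052]
GO [-43.68 -10.7   -5.5 ] turn 0.196
```

Converted, -43.7 cm is -0.5827, -10.7 cm is -0.1427, 0.196 rad is 0.1248.

>>> servo_tool(plan=[0, 0, -0.0533, 0, 3.6, 0, 0, -0.1333, 0, 3.6, -0.5827, -0.1427, -0.1333, 0.1248, 3.6, -0.5827, -0.1427, -0.1333, 0.1248, 3.6, -0.5827, -0.1427, -0.1333, 0.1248, 3.6, -0.5827, -0.1427, -0.1333, 0.1248, 3.6, -0.5827, -0.1427, -0.1333, 0.1248, 3.6, -0.5827, -0.1427, -0.1333, 0.1248, 3.6, -0.5827, -0.1427, -0.1333, 0.1248, 3.6, -0.5827, -0.1427, -0.1333, 0.1248, 3.6, -0.5827, -0.1427, -0.1333, 0.1248, 3.6, -0.5827, -0.1427, -0.1333, 0.1248, 3.6, -0.5827, -0.1427, -0.08, 0.1248, 3.6, -0.5827, -0.1427, -0.08, 0.1248, 3.6])

```text
time: 28.92
tool_pos: [481.2, -166.7, 62.2]
orientation: [-2.409, -2.01, 0.003]
ft_force: [0.2, -0.1, -1.1]
gripper_width: 0.503
grasp_force: 41.1
```

```bash
python3 - <<'E'
from h import *
st();go(483.3,-168.3,10,-0.182)
p=look("w15",["flux_jar","solder_board"])
E
```

```text
t 28.93 tcp [ 481.2 -166.7   62.2] closeyaw -0.18 z [-0.004  0.002 -1.   ] q [-0.33  0.32 -0.31  0.95  0.    1.42] w 42.8 gf 41.1 F [ 0.2 -0.1 -1.1]
GO [-0.12  0.25  5.22] turn 0.002
flux_jar mark [ 478.9 -169.4   55.6] 0.86 px [253. 243.]
flux_jar outl 0.56 (array([ 476.5, -191.7]), 81.4, 63.5, 1.367)
solder_board outl 0.91 (array([ 467.9, -127.4]), 162.7, 126.6, 1.39)
```

Converted, 5.2 cm is 0.0693, -0.05 cm is -0.0007.

>>> servo_tool(plan=[-0.0007, 0.0013, 0.0267, 0, 3.6, -0.0007, 0.0013, 0.0533, 0, 3.6, -0.0007, 0.0013, 0.064, 0, 3.6, -0.0007, 0.0013, 0.0693, 0, 3.6, -0.0007, 0.0013, 0.0693, 0, 3.6])

```text
time: 29.8
tool_pos: [483.9, -169.4, 12.5]
orientation: [2.414, 2.01, 0.0]
ft_force: [0.1, -0.0, -1.0]
gripper_width: 0.506
grasp_force: 41.1
```

```bash
python3 - <<'E'
from h import *
st();go(483.3,-168.3,10,-0.182)
E
```

```text
t 29.8 tcp [ 483.9 -169.4   12.5] closeyaw -0.182 z [ 0.001 -0.    -1.   ] q [-0.34  0.38 -0.37  0.82  0.    1.42] w 43.0 gf 41.1 F [ 0.1 -0.  -1. ]
GO [ 0.1  -0.08  0.25] turn 0.0
```

Converted, -18.5 cm is -0.2467, -16 cm is -0.2133.

>>> servo_tool(plan=[0.0013, 0, 0.0027, 0, 3.6, 0.0013, 0, 0.0037, 0, 3.6, 0.0013, 0, 0.0037, 0, 3.6, 0.0013, 0, 0.0037, 0, 6, 0.0013, 0, 0.0037, 0, 6, 0.0013, 0, 0.0037, 0, 6, 0.0013, 0, -0.0533, 0, 6, 0.0013, 0, -0.1333, 0, 8.5, 0.0013, 0, -0.2133, 0, 8.5, 0.0013, 0, -0.2467, 0, 8.5, 0.0013, 0, -0.2467, 0, 8.5])

```text
time: 31.18
tool_pos: [484.8, -168.7, 198.8]
orientation: [2.412, 2.008, 0.003]
ft_force: [0.1, -0.5, -0.8]
gripper_width: 0.995
grasp_force: 0.0
```

```bash
python3 - <<'E'
from h import *
st()
p=look("w16",["flux_jar","solder_board","tweezers"])
go(515.5,401,200,0.1)
E
```

```text
t 31.18 tcp [ 484.8 -168.7  198.8] closeyaw -0.182 z [ 0.003 -0.001 -1.   ] q [-0.33  0.24 -0.06  1.27 -0.    1.42] w 84.5 gf 0.0 F [ 0.1 -0.5 -0.8]
flux_jar mark [ 483.2 -170.7    3.8] 0.93 px [254. 164.]
flux_jar outl 0.87 (array([ 484.2, -166.5]), 48.2, 44.5, 1.388)
solder_board mark [ 474.3 -120.1    1.6] 0.76 px [236. 116.]
solder_board outl 0.7 (array([ 469.6, -121.7]), 174.3, 126.0, 1.387)
tweezers mark [ 431.  -109.3    3.6] 0.68 px [191. 114.]
tweezers outl 0.7 (array([ 428.9, -125.9]), 100.2, 15.7, 1.33)
tweezers outl 0.34 (array([ 469.3, -122. ]), 177.3, 126.7, 1.385)
GO [56.56 -7.14 -0.36] turn -0.282
```

View pics/w16.png

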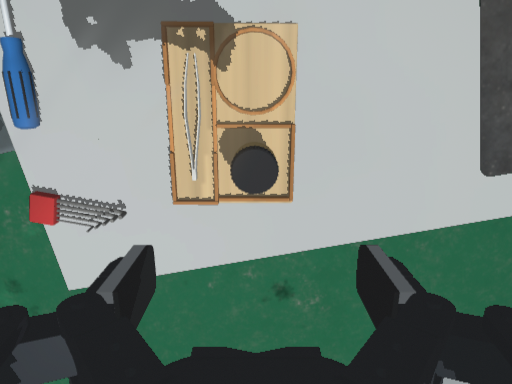

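The flux jar stands in its bay at px (254,170) and the tweezers lie in the groove. Last, the reel.

Converted, 56.55 cm is 0.754, 8 cm is 0.1067, -0.58 rad is -0.3692.

>>> servo_tool(plan=[0.754, -0.0953, 0, -0.3692, 8.5, 0.754, -0.0953, 0, -0.3692, 8.5, 0.754, -0.0953, 0, -0.3692, 8.5, 0.754, -0.0953, 0, -0.3692, 8.5, 0.754, -0.0953, 0, -0.3692, 8.5, 0.754, -0.0953, 0, -0.3692, 8.5, 0.754, -0.0953, 0, -0.3692, 8.5, 0.754, -0.0953, 0, -0.3692, 8.5, 0.754, -0.0953, 0, -0.3692, 8.5, 0.754, -0.0953, 0, -0.3692, 8.5, 0.754, -0.0953, 0, -0.3692, 8.5, 0.754, -0.0953, 0.08, -0.3692, 8.5, 0.754, -0.0953, 0.1067, -0.3692, 8.5, 0.754, -0.0953, 0.1067, -0.3692, 8.5, 0.754, -0.0953, 0.1067, -0.3692, 8.5])

```text
time: 33.4
tool_pos: [516.6, 400.3, 118.7]
orientation: [1.739, 2.615, 0.003]
ft_force: [-0.2, -0.3, 1.3]
gripper_width: 0.996
grasp_force: 0.0
```

```bash
python3 - <<'E'
from h import *
st()
p=look("w17",["solder_reel"])
go(515.5,401,0,0.4)
E
```

```text
t 33.4 tcp [516.6 400.3 118.7] closeyaw 0.397 z [ 0.002  0.001 -1.   ] q [ 0.66  0.57  0.22  1.22 -0.    1.83] w 84.7 gf 0.0 F [-0.2 -0.3  1.3]
solder_reel mark [613.9 389.3   5.7] 0.73 px [357. 237.]
solder_reel outl 0.81 (array([602.8, 390. ]), 55.7, 51.4, 2.648)
solder_reel outl 0.79 (array([514.1, 404.8]), 55.4, 51.1, 1.647)
GO [ 0.04 -0.11 11.84] turn -0.002
```

View pics/w17.png

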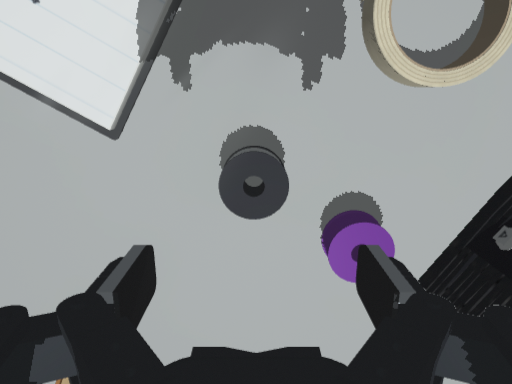

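The black reel is centred at px (254,185) under the open jaws. The purple one at (360,252) is clear of the fingers.

Converted, 12.1 cm is 0.1613, 10.5 cm is 0.14.

>>> servo_tool(plan=[0.0013, -0.0013, 0.0667, 0, 8.5, 0.0013, -0.0013, 0.1067, 0, 8.5, 0.0013, -0.0013, 0.14, 0, 8.5, 0.0013, -0.0013, 0.1613, 0, 8.5, 0.0013, -0.0013, 0.1613, 0, 8.5, 0.0013, -0.0013, 0.1613, 0, 4.4, 0.0013, -0.0013, 0.1613, 0, 4.4, 0.0013, -0.0013, 0.1613, 0, 4.4, 0.0013, -0.0013, 0.1613, 0, 4.4, 0.0013, -0.0013, 0.1613, 0, 4.4, 0.0013, -0.0013, 0.1613, 0, 4.4])

```text
time: 34.92
tool_pos: [515.1, 401.8, -2.5]
orientation: [1.738, 2.616, 0.003]
ft_force: [-1.5, -2.0, 8.1]
gripper_width: 0.592
grasp_force: 41.2
```

```bash
python3 - <<'E'
from h import *
st();go(499.2,-82,80,-0.182)
E
```

```text
t 34.92 tcp [515.1 401.8  -2.5] closeyaw 0.398 z [ 0.002  0.001 -1.   ] q [ 0.66  0.64  0.04  0.96 -0.    1.84] w 50.4 gf 41.2 F [-1.5 -2.   8.1]
GO [-43.98 -20.2   -8.32] turn 0.58
```

Converted, -44 cm is -0.5867, -20.2 cm is -0.2693, 0.58 rad is 0.3692.

>>> servo_tool(plan=[0, 0, -0.0533, 0, 4.4, 0, 0, -0.1333, 0, 4.4, -0.5867, -0.2693, -0.1333, 0.3692, 4.4, -0.5867, -0.2693, -0.1333, 0.3692, 4.4, -0.5867, -0.2693, -0.1333, 0.3692, 4.4, -0.5867, -0.2693, -0.1333, 0.3692, 4.4, -0.5867, -0.2693, -0.1333, 0.3692, 4.4, -0.5867, -0.2693, -0.1333, 0.3692, 4.4, -0.5867, -0.2693, -0.1333, 0.3692, 4.4, -0.5867, -0.2693, -0.1333, 0.3692, 4.4, -0.5867, -0.2693, -0.1333, 0.3692, 4.4, -0.5867, -0.2693, -0.1333, 0.3692, 4.4, -0.5867, -0.2693, -0.1333, 0.3692, 4.4, -0.5867, -0.2693, -0.08, 0.3692, 4.4, -0.5867, -0.2693, -0.08, 0.3692, 4.4, -0.5867, -0.2693, -0.08, 0.3692, 4.4])

```text
time: 36.92
tool_pos: [499.2, -82.1, 57.0]
orientation: [2.413, 2.011, 0.001]
ft_force: [-0.5, -0.1, -0.7]
gripper_width: 0.594
grasp_force: 42.7
```

```bash
python3 - <<'E'
from h import *
st();go(499.2,-82,2,-0.182)
p=look("w18",["solder_reel","solder_board"])
E
```

```text
t 36.92 tcp [499.2 -82.1  57. ] closeyaw -0.181 z [ 0. -0. -1.] q [-0.16  0.32 -0.33  0.92  0.    1.59] w 50.5 gf 42.7 F [-0.5 -0.1 -0.7]
GO [ 0.01 -0.    5.5 ] turn 0.001
solder_reel mark [500.2 -82.4  61.9] 0.96 px [258. 247.]
solder_reel outl 0.95 (array([ 494. , -108.5]), 89.1, 75.2, 1.389)
solder_reel outl 0.47 (array([440.6, -74.2]), 51.5, 4.0, 1.321)
solder_board outl 0.87 (array([476.5, -80.8]), 124.3, 95.7, 2.96)
```

Converted, 5.5 cm is 0.0733, 2.5 cm is 0.0333.

>>> servo_tool(plan=[0, 0, 0.0333, 0, 4.4, 0, 0, 0.06, 0, 4.4, 0, 0, 0.0693, 0, 4.4, 0, 0, 0.0733, 0, 4.4, 0, 0, 0.0733, 0, 4.4, 0, 0, 0.0733, 0, 4.4])

```text
time: 37.92
tool_pos: [499.3, -82.7, 1.6]
orientation: [2.414, 2.01, 0.001]
ft_force: [-0.5, 0.3, -1.2]
gripper_width: 0.592
grasp_force: 42.8
```

Converted, -20 cm is -0.2667, -16 cm is -0.2133.

>>> servo_tool(plan=[0, 0, 0, 0, 6.6, 0, 0, 0, 0, 6.6, 0, 0, 0, 0, 6.6, 0, 0, -0.0533, 0, 6.6, 0, 0, -0.1333, 0, 8.5, 0, 0, -0.2133, 0, 8.5, 0, 0, -0.2667, 0, 8.5, 0, 0, -0.2667, 0, 8.5])

```text
time: 38.92
tool_pos: [500.4, -82.9, 203.9]
orientation: [2.411, 2.008, 0.005]
ft_force: [0.4, -0.4, -0.8]
gripper_width: 0.997
grasp_force: 0.0
```

```bash
python3 - <<'E'
from h import *
st()
p=look("w19",["solder_reel","solder_board","tweezers","flux_jar","chip_brush","grease_jar","grease_board"])
E
```

```text
t 38.92 tcp [500.4 -82.9 203.9] closeyaw -0.182 z [ 0.005 -0.001 -1.   ] q [-0.16  0.23 -0.06  1.28  0.    1.59] w 84.7 gf 0.0 F [ 0.4 -0.4 -0.8]
solder_reel mark [499.4 -81.4   7.6] 0.84 px [254. 161.]
solder_reel outl 0.6 (array([500. , -81.2]), 55.6, 52.6, 0.951)
solder_board mark [ 4.691e+02 -1.205e+02 -3.000e-01] 0.9 px [233. 199.]
solder_board outl 0.96 (array([ 469.3, -121.3]), 176.0, 126.1, 1.385)
solder_board outl 0.57 (array([ 482. , -177.9]), 64.3, 49.1, 1.385)
tweezers outl 0.71 (array([ 425.7, -131.7]), 89.1, 7.2, 1.47)
flux_jar mark [ 483.6 -168.8    1.8] 0.81 px [254. 237.]
flux_jar outl 0.65 (array([ 484.8, -162.7]), 58.3, 44.6, 1.385)
chip_brush outl 0.95 (array([442.3,  54.1]), 55.7, 14.0, 1.604)
chip_brush outl 0.15 (array([ 469.2, -121.9]), 177.2, 126.5, 1.385)
grease_jar mark [ 431.3 -112.1    6. ] 0.51 px [196. 199.]
grease_board mark [ 4.677e+02 -1.164e+02  4.000e-01] 0.7 px [231. 196.]
grease_board outl 0.77 (array([475.4,  39. ]), 127.0, 69.1, 2.961)
```

View pics/w19.png

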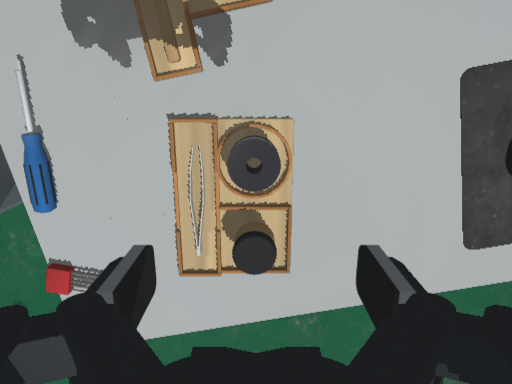

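The reel is in the well at px (254,163), the flux jar in the bay at (254,252) and the tweezers in the groove at (197,200). The earlier wrist readings put the brush and grease jar in the centre of their places on the T-board. Handing in.

```bash
python3 -c "
from station import manip
print(manip.sign_off())"
```

```text
the job is handed in; nothing more can be done
None
```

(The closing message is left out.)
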